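# Zero the kitchen scale for the dosing cup

### The job

Get the kitchen scale ready to weigh coffee into the dosing cup that stands on it, pressing its controls with closed fingertips: first switch it on at the red rocker by pushing the rocker's raised end down until that half lies flat, then press the blue key (grams) all the way down, where it stays, and last press the yellow key (zero) all the way down, keep it down for a good second and let it come up again. Press each control only when its turn comes, pick nothing up, and leave the cup on the pan and the other things where they are.

Things in the scene. Friction and masses are not known exactly. Their poses are not given: they have to be found in the camera images.
- scale: White kitchen scale, fixed, 200 mm (its x) by 190 mm (its y), flat deck 30 mm above the worktop; origin at the centre of its underside, x from the controls at the front to the round steel pan at the back, z up. Pan 115 mm across, centre at x = +0.042, top 38 mm above the worktop. Front row: red rocker and two keys at x = -0.065, y = -0.06, 0, +0.06 in its frame, in an order that varies.
- rocker_press (a point): Red rocker, 48 mm (along the scale's x) by 28 mm, in a black frame 54 x 34 x 5 mm. Two flat 24 mm halves meet in a shallow V over the hinge, 10 mm above the deck. Off: rear half level, front half rises towards the scale's front edge. Point: on the raised front half, 17 mm from the hinge, 16 mm above the deck (10 mm when on). Press here, straight down.
- rocker (a joint): Rocker angle: 0 off (front half raised), 0.35 rad on (front half level, rear half raised; end stop). Starts at 0 to 0.04. Stiff (about 2 to 3 N at the end of the half), no spring: stays where it is left.
- blue_key_top (a point): Round key, cap 30 mm across, in a black collar 40 mm across and 5 mm high; the point is the centre of the cap's flat top, which stands 14 mm above the scale's deck when up (44 mm above the worktop) and 8 mm above the deck when fully down. Blue key (grams).
- blue_key (a joint): Blue key travel: 0 up, 0.006 m fully down (end stop). Moves at about 2.5 N, has no spring and stays down where it is left.
- yellow_key_top (a point): Round key, cap 30 mm across, in a black collar 40 mm across and 5 mm high; the point is the centre of the cap's flat top, which stands 14 mm above the scale's deck when up (44 mm above the worktop) and 8 mm above the deck when fully down. Yellow key (zero).
- yellow_key (a joint): Yellow key travel: 0 up, 0.006 m fully down (end stop). Sprung: about 1.6 N to start, 4 N fully down; comes up by itself when let go.
- dosing_cup: Grey metal dosing cup, 59 mm across, 56 mm high, loose, standing upright on the scale's pan; origin at the centre of its underside, z up. To be left alone.
- tamper: Espresso tamper with a brown wooden handle, 55 mm across, 87 mm high, loose, standing to the right of the scale; origin at the centre of its underside. To be left alone.
- tin_3: Flat fish tin with a blue lid, 63 x 105 x 26 mm (x, y, z), loose, lying to the left of the scale; origin at the centre of its underside. To be left alone.
- coffee_scoop: Metal coffee scoop, 42 x 148 x 22 mm (x, y, z), loose, lying in front of the sink; origin at the centre of its underside. To be left alone.

How it is judged:
By the outcome, as a careful person would: the job done as asked, in the order asked, and still so for the second after the job is handed in, with the robot touching nothing.
It also fails if it takes over 53 s, if anything falls off the work surface, if the arm or the gripper's body presses on something with over 40 N, if the wrist force passes 120 N, or if a joint passes its speed limit or range.

### The arm

A 6-joint arm with a two-finger parallel gripper is mounted at the origin on a cart in front of the work surface, level with it; the furniture and walls round the work are solid. World frame = base frame: x ahead of the robot, y to its left, z up, the work surface at z = 0. Lengths are in m, angles in degrees, forces in N, time in s.
With the tool pointing down it reaches from about 0.325 to 0.85 m from the base axis. Payload 15.5 kg.
Tool frame: the origin (TCP) lies midway between the tips of the shut fingers; the grasp point (between the pads) lies 19 mm behind it; z points along the fingers, y is the line along which they close (so a half turn about z gives the same grasp; the last joint's range is limited). The gripper opens to 91 mm and grips with 3 to 60 N. Pads are 32 mm wide; open, the fingers measure 118 mm over their backs; the gripper's body (76 mm by 178 mm) begins 60 mm behind the grasp point.
Start: joints at [-5.472, 28.281, 77.091, -0, 74.628, -5.472], TCP at [0.625, 0, 0.214] pointing down, gripper open.
Joint ranges: [-166.48, 166.48], [-47.26, 123.95], [12.59, 153.08], [-70.14, 250.14], [6.76, 159.57], [-176.63, 176.63]. Speed limits (degrees/s): [108.29, 108.29, 147.25, 172.46, 172.46, 172.46].

### API

Orientations are given as a 3x3 rotation matrix whose columns are the frame's x, y, z axes.
In Python, from bench import ctrl gives the robot as it stands. The module is installed in compiled form; this text tells all that it offers. Calls block until the motion is done:
- ctrl.goto(position, orientation): joint-space move of the TCP to a pose.
- ctrl.move_l(position, vel=0.15, ori=None, contact_N=None): straight line of the TCP; ori=None keeps the orientation; vel is the mean speed in m/s. With contact_N (N) it stops when the force on the tool has changed by that much, and returns True; else False.
- ctrl.movej(angles): joint-space move.
- ctrl.command_gripper(opening): opening from 0.0 (shut) to 1.0 (fully open); the grip force is fixed at half the most; returns when the fingers have stopped.
- ctrl.sleep(seconds).
- ctrl.ik(position, orientation): joint angles nearest the present ones, or None.
- ctrl.read_camera(name): name is "scene" or "side" or "wrist"; returns the picture (420x560x3 uint8, blue, green, red); there is no depth.
- ctrl.camera_params(name): a dict with "fx", "fy", "cx", "cy" (pixels), "pose" (4x4, takes a point from camera to world coordinates); the wrist camera has in their place "T_tool_cam" (4x4, takes a point from camera to tool coordinates, whose origin is the TCP and whose axes are the flange's). Camera axes: x right, y up, looking along -z (the intrinsics and any distortion apply to the point x, -y, -z); pixel columns grow to the right and rows downward; lengths in m; the calibration is good to about 2 mm. A picture is of the moment at which its call begins: read the wrist's pose just before it. camera_params takes no time and is no camera call.
A pose or a line that the arm cannot do raises ctrl.MotionError and nothing moves.
- ctrl.sign_off(): hands the job in; it is judged then, once.
Readings, each from a call of its own:
- ctrl.current_t(): time.
- ctrl.current_q(): joint angles.
- ctrl.current_dq(): joint speeds.
- ctrl.current_effort(): joint torques, N m.
- ctrl.current_tool_pos(): TCP position.
- ctrl.current_eef_rot(): TCP orientation.
- ctrl.current_contact_force(): force on the tool from outside, world axes, zero at the start.
- ctrl.current_wrist_torque(): the same for the moment, N m.
- ctrl.current_grip_width(): opening from 0.0 (shut) to 1.0 (fully open).
- ctrl.current_grasp_force(): force on a finger pad.
Only numpy, scipy, OpenCV 4.12 (cv2) and the standard library are available. Lean on these libraries where they do the work, as an engineer would, in place of code of your own. Each camera call takes 0.05 s, during which the arm holds its last target. There are 200 camera calls.

## Working session

There is one attempt and no reset: what is moved stays moved. The work goes in short steps, each a Python script; the robot and the scene stay as the last script left them, time stands still between calls to the robot, and variables do not carry over. Pictures are saved under pics/ and viewed, at most 10 in all, crops included, and the job is handed in when it is done.

```bash
mkdir -p pics
python3 - <<'E'
from bench import ctrl
import cv2, numpy as np
np.set_printoptions(precision=4,suppress=True)
for n in ["scene","wrist"]:
    cv2.imwrite(f"pics/{n}0.png",ctrl.read_camera(n)); print(n,ctrl.camera_params(n))
print(ctrl.current_t(),ctrl.current_tool_pos(),ctrl.current_eef_rot(),ctrl.current_grip_width())
E
```

```text
scene {'fx': 478.2479576391247, 'fy': 478.2479576391247, 'cx': 270.78107514760194, 'cy': 210.5648664582603, 'pose': array([[-0.5779,  0.6186, -0.5323, -0.1405],
       [-0.8161, -0.4399,  0.3748,  0.6829],
       [-0.0024,  0.651 ,  0.7591,  0.9882],
       [ 0.    ,  0.    ,  0.    ,  1.    ]])}
wrist {'fx': 354.0242463956031, 'fy': 354.0242463956031, 'cx': 280.02188025005023, 'cy': 206.63920432492787, 'T_tool_cam': array([[ 0.0001,  0.9581,  0.2865,  0.0816],
       [ 1.    , -0.0001,  0.    , -0.0001],
       [ 0.    ,  0.2865, -0.9581, -0.1712],
       [ 0.    ,  0.    ,  0.    ,  1.    ]])}
0.1 [0.6247 0.     0.2134] [[ 0.      1.     -0.0011]
 [ 1.     -0.      0.0001]
 [ 0.0001 -0.0011 -1.    ]] 1.0002350073127584
```

View pics/scene0.png

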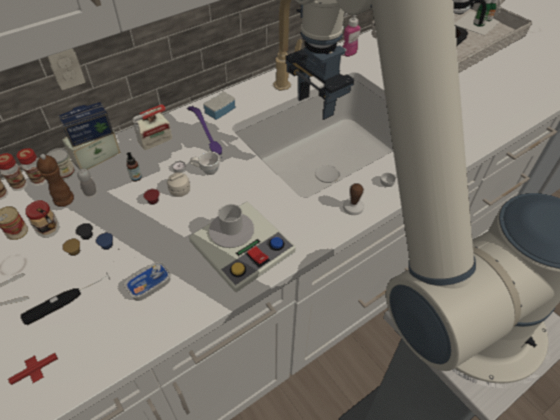

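View pics/wrist0.png

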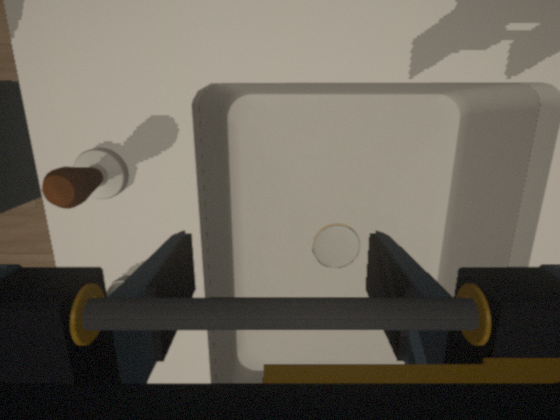

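The scene picture shows the yellow key at about (238,269), the red rocker at (258,256), the blue key at (277,243) and the pan centre near (231,231). The cup stands on the pan, the tin is to the left and the tamper to the right. In the wrist view there is only the sink and the tamper.

```bash
cat > h.py <<'E'
from bench import ctrl
import cv2, numpy as np
np.set_printoptions(precision=4,suppress=True)
def pix2w(uv,z,P,T):
    d=T[:3,:3]@np.array([(uv[0]-P['cx'])/P['fx'],-(uv[1]-P['cy'])/P['fy'],-1.])
    o=T[:3,3]; return o+d*(z-o[2])/d[2]
def wrist_T(P):
    T=np.eye(4);T[:3,:3]=ctrl.current_eef_rot();T[:3,3]=ctrl.current_tool_pos();return T@P['T_tool_cam']
def Rz(yaw): # tool x along world yaw (rad), pointing down
    c,s=np.cos(yaw),np.sin(yaw); return np.array([[c,s,0],[s,-c,0],[0,0,-1.]])
E
python3 - <<'E'
from h import *
P=ctrl.camera_params("scene")
d={n:pix2w(uv,z,P,P['pose']) for n,uv,z in [("y",(238,269),.044),("r",(258,255.5),.042),("b",(277,243),.044),("pan",(231,231),.038)]}
for k,v in d.items(): print(k,v)
a=d['y']-d['b']; print(np.linalg.norm(a),np.degrees(np.arctan2(a[1],a[0])))
E
```

```text
y [0.4183 0.3845 0.044 ]
r [0.4243 0.3235 0.042 ]
b [0.427  0.2651 0.044 ]
pan [0.5285 0.335  0.038 ]
0.11972425820861744 94.131092299281
```

Run:
```python
from h import *
ctrl.goto([0.435,0.245,0.2],Rz(np.radians(94)))
ctrl.command_gripper(0.0)
P=ctrl.camera_params("wrist");T=wrist_T(P);np.save("T1.npy",T)
im=ctrl.read_camera("wrist");cv2.imwrite("pics/w1.png",cv2.resize(im,None,fx=1.4,fy=1.4,interpolation=cv2.INTER_CUBIC))
print(ctrl.current_t(),ctrl.current_tool_pos(),ctrl.current_q(),ctrl.current_grip_width(),ctrl.current_contact_force())
```

```text
2.7 [0.435 0.245 0.2  ] [22.5327 19.1429 95.5557  0.0008 65.3018 18.5328] 0.005680981462089683 [ 0.87    0.062  -0.0967]
```

View pics/w1.png

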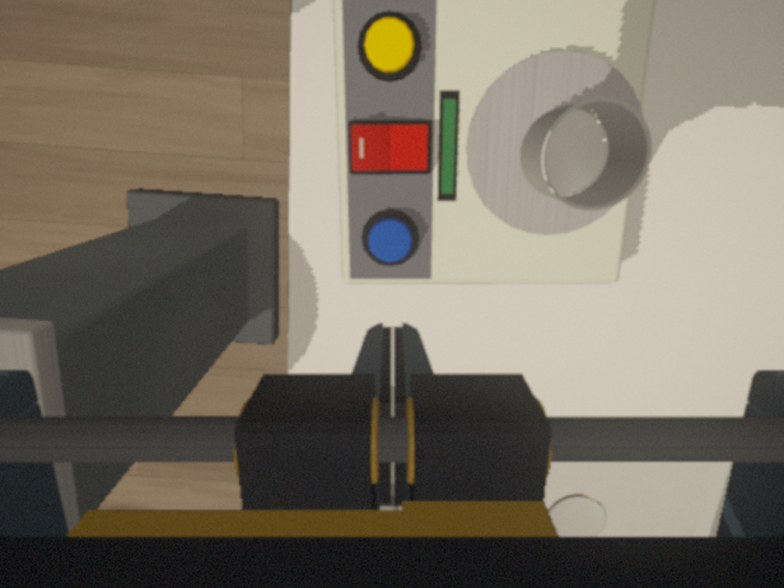

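The picture shows the yellow cap at (389,44), the rocker's hinge at (390,147) with its raised front half on the left, and the blue cap at (390,239). These are in the 1.4x enlarged picture.

Run:
```python
from h import *
P=ctrl.camera_params("wrist");T=np.load("T1.npy")
g=lambda u,v,z:pix2w((u/1.4,v/1.4),z,P,T)
y,b,r=g(389,44,.044),g(390,239,.044),g(389.5,147,.040)
print(y,b,r,g(563,142,.038)); a=y-b; th=np.arctan2(a[1],a[0])-np.pi/2
print(np.linalg.norm(a),np.degrees(th),(y+b)/2)
c=(y+b)/2; ex=np.array([np.cos(th),np.sin(th),0]); p=(c+r)/2-.017*ex; print("press",p)
for q in [p,b,y]: print(ctrl.ik([q[0],q[1],.036],Rz(th+np.pi/2)))
```

```text
[0.4235 0.3819 0.044 ] [0.4323 0.2637 0.044 ] [0.4279 0.3226 0.04  ] [0.5392 0.3335 0.038 ]
0.11856596307089579 4.224602567208298 [0.4279 0.3228 0.044 ]
press [0.4109 0.3215 0.042 ]
[ 31.4774  34.5382 101.8213  -0.      43.6405  27.2528]
[ 24.6257  33.789  104.0016  -0.      42.2094  20.4011]
[36.0463 37.0433 94.8079 -0.     48.1488 31.8217]
```

```bash
cat >> h.py <<'E'
R=Rz(np.radians(94.2))
def press(x,y,zlow,N=10):
    ctrl.goto([x,y,.075],R)
    hit=ctrl.move_l([x,y,zlow],vel=.025,contact_N=N)
    print("hit",hit,ctrl.current_tool_pos(),ctrl.current_contact_force(),ctrl.current_t())
E
python3 - <<'E'
from h import *
press(.4105,.3215,.037)
ctrl.move_l([.4105,.3215,.11],vel=.15)
ctrl.goto([0.435,0.245,0.2],R)
im=ctrl.read_camera("wrist");cv2.imwrite("pics/w2.png",cv2.resize(im[:230,200:420],None,fx=2.5,fy=2.5,interpolation=cv2.INTER_CUBIC))
print(ctrl.current_t())
E
```

```text
hit True [0.4102 0.3214 0.0401] [-1.735  -1.1797 11.208 ] 4.6083
5.825
```

View pics/w2.png

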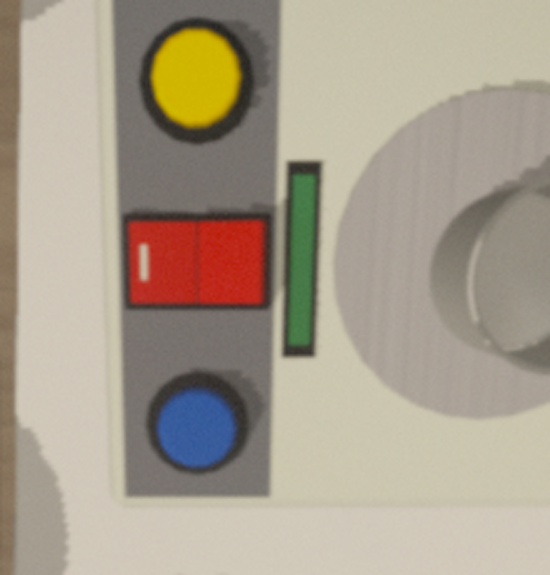

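The rocker is over: the tip stopped at z = 0.040 with 11 N, which is the "on" height, and in the picture its rear half at (232,262) now looks raised. Next come blue and then yellow.

Run:
```python
from h import *
press(.432,.264,.034,12)
ctrl.move_l([.432,.264,.11],vel=.15)
press(.4235,.382,.034,12)
p=ctrl.current_tool_pos()
ctrl.sleep(1.5)
print(ctrl.current_tool_pos(),ctrl.current_contact_force())
ctrl.move_l([.4235,.382,.11],vel=.15)
ctrl.goto([0.435,0.245,0.2],R)
im=ctrl.read_camera("wrist");cv2.imwrite("pics/w3.png",cv2.resize(im[:230,200:480],None,fx=2.5,fy=2.5,interpolation=cv2.INTER_CUBIC))
print(ctrl.current_t())
```

```text
hit True [0.4319 0.264  0.0382] [-1.0337 -0.4706 12.2487] 7.7333
hit True [0.4235 0.382  0.0381] [-1.4257 -1.7052 13.9329] 10.2667
[0.4235 0.382  0.0381] [-2.4325 -2.1989 12.26  ]
13.15
```

View pics/w3.png

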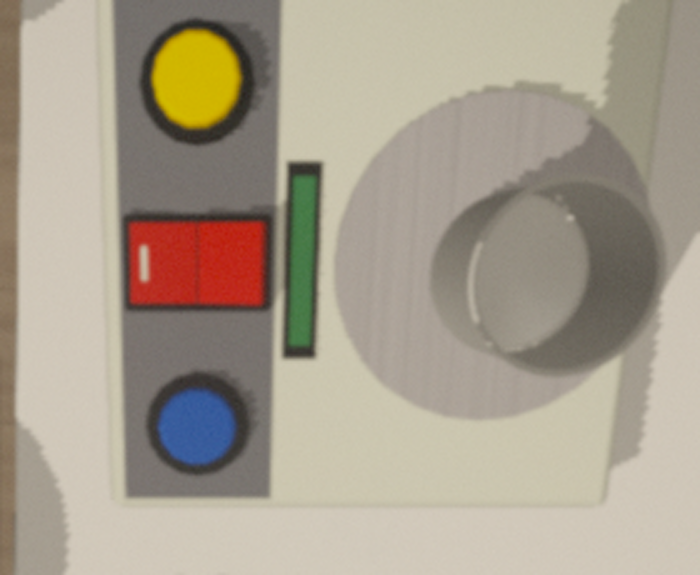

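The rocker is still on, the blue cap at (197,427) sits low in its collar, the yellow cap at (197,78) is back up, and the cup hasn't moved. Both keys stopped at z = 0.038 with over 12 N, which is their fully-down height.

```bash
python3 -c "
from bench import ctrl
print(ctrl.sign_off(), ctrl.current_t())"
```

```text
the job is handed in; nothing more can be done
the job is handed in; nothing more can be done
```

The scale is ready and the job is handed in: rocker switched on, blue key pressed and left fully down, yellow key held down for 1.5 s and back up, about 13 s in all, with the cup still on the pan.

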